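# Pick the 12 mm fin by pinching and seat it in the fin jig

### The arm

A 6-joint arm with a two-finger parallel gripper is mounted at the origin on the work surface. World frame = base frame: x ahead of the robot, y to its left, z up, the work surface at z = 0. Lengths are in m, angles in rad, forces in N, time in s.
With the tool pointing down it reaches from about 0.35 to 0.775 m from the base axis. Payload 7.3 kg.
Tool frame: the origin (TCP) lies at the centre of the arm's flange, where the gripper is bolted on; the fingertips stand 178 mm ahead of it and the grasp point (between the pads) lies 159 mm ahead of it (tip_extent is the distance from the TCP to the fingertips, in m); z points along the fingers, y is the line along which they close (so a half turn about z gives the same grasp; the last joint's range is limited). The gripper opens to 92 mm and grips with 3 to 60 N. Pads are 19 mm wide; open, the fingers measure 130 mm over their backs; the gripper's body (75 mm by 190 mm) begins 47 mm behind the grasp point.
Start: joints at [1.008, 0.342, 1.524, -0, 1.275, -0.146], TCP at [0.213, 0.48, 0.405] pointing down, gripper open.
Joint ranges: [-2.53, 2.53], [-0.77, 2.02], [0.04, 2.7], [-1, 4.14], [0.28, 2.66], [-3.11, 3.11]. Speed limits (rad/s): [2.57, 2.57, 3.14, 3.14, 3.14, 3.14].

### API

Orientations are given as [roll, pitch, yaw] about the fixed x, y, z axes, in that order (R = Rz(yaw) Ry(pitch) Rx(roll)).
In Python, from cell import * gives the robot as it stands.
- The arm moves only by the tool arm_command, never from a script. Its arguments are lists of equal length, an entry for each row: "xyz": the shift along the world's x, y, z in mm, a list of three; "spin": the turn about the world's z in degrees. In form: {"xyz": [[tx, ty, tz], ...], "spin": [spin, ...]}. A call has 1 to 20 rows; each row shifts and turns the commanded pose from where the row before left it; what a row does not reach is not made up. A row lasts 1/10 s, in which the tool goes at most 50 mm and 8.59 degrees, less where a joint would pass 70% of its speed; a pose out of reach is approached as far as the arm can. A call with a gripper value outside its range is refused whole. "jaw" is the opening, from -1 (shut) to 1 (fully open), set as the call begins (left out, the last holds). The fingers move at their own pace and stop on an object; "squeeze" is the grip in N (left out, the last holds). Time passes only in rows, so rows that do not move let the fingers close. It gives the time, the measured TCP pose, the force, the opening and the grip force at its end, in the units of the state.
- observe(): the state, without advancing time (a new reading comes with each control period).
- read_camera(name): name is "scene" or "side" or "wrist"; returns a dict with "img" (420x560x3 uint8, red, green, blue), "depth" (420x560 float32, m along the optical axis (not along the pixel's ray), 0 where there is no reading), "fx", "fy", "cx", "cy" (pixels), "world_from_camera" (4x4, takes a point from camera to world coordinates). Camera axes: x right, y up, looking along -z (the intrinsics and any distortion apply to the point x, -y, -z); pixel columns grow to the right and rows downward; lengths in m; the calibration is good to about 2 mm. A picture is of the moment at which its call begins.
- hand_in(): hands the job in; it is judged then, once.
The state is a dict: "time": time; "qpos": joint angles; "qvel": joint speeds; "joint_efforts": joint torques, N m; "tool_pos": TCP position; "tool_rot": TCP orientation; "contact_force": force on the tool from outside, world axes, zero at the start; "torque": the same for the moment, N m; "opening": finger opening in m; "grip_force": force on a finger pad.
Only numpy, scipy, OpenCV 4.12 (cv2) and the standard library are available. Lean on these libraries where they do the work, as an engineer would, in place of code of your own. Each camera call takes 0.05 s, during which the arm holds its last target. There are 200 camera calls.

### The job

Three fin blanks of the same outline stand in the rack, cut from 9, 12 and 15 mm sheet: find the 12 mm one by pinching them, and leave the other two standing in the rack. Enter it into the slot of the fin jig, short of the end stop, press it down firmly onto the bed (about a kilo of push), then slide it along the slot until it butts firmly against the end stop, and let go. Go gently: never push on the jig with more than about three kilos, and do not disturb the glue bottle, the spray can or the screwdriver.

Things in the scene. Friction and masses are not known exactly. Their poses are not given: they have to be found in the camera images.
- fin_a: loose bare plywood plate standing on its 80 mm root edge: 90 mm tall, sides straight for 36 mm, then tapering to a 50 mm top edge; 25 to 80 g. Thickness 9, 12 or 15 mm (one fin of each; find out which by pinching). Origin: middle of the root edge (underside); x along the root, y across the thickness, z up. May be seated either way round
- fin_b: loose bare plywood plate standing on its 80 mm root edge: 90 mm tall, sides straight for 36 mm, then tapering to a 50 mm top edge; 25 to 80 g. Thickness 9, 12 or 15 mm (one fin of each; find out which by pinching). Origin: middle of the root edge (underside); x along the root, y across the thickness, z up. May be seated either way round
- fin_c: loose bare plywood plate standing on its 80 mm root edge: 90 mm tall, sides straight for 36 mm, then tapering to a 50 mm top edge; 25 to 80 g. Thickness 9, 12 or 15 mm (one fin of each; find out which by pinching). Origin: middle of the root edge (underside); x along the root, y across the thickness, z up. May be seated either way round
- rack: fixed wooden rack, 100 mm (x) by 234 mm (y), 30 mm high, with three grooves along its x, at y = -80, 0 and +80 mm, 18 mm wide, 18 mm deep (floor 12 mm above the table), one fin standing loosely in each. Origin: centre of the underside
- jig: fixed fin jig, base 125 x 110 mm; slot along its x, 104 mm long, open at top and -x end, between a fixed wooden wall (face at y = 0, 36 mm high, stepped back 4 mm over its top 4 mm) and a sprung metal jaw (y above 7 mm, 38 mm high). Empty slot 7 mm wide; above z = 20 mm the jaw's face slopes to a 15.5 mm mouth at z = 38 mm. Origin: underside, mid length, below the wall's face; z up
- jig_bed: cork strip, the floor of the jig's slot, top 12 mm above the table; it gives about 1 mm per 12 N and springs back. Its origin and axes are those of the jig
- jig_stop: upright aluminium end stop that closes the +x end of the slot, its face at x = +50 mm in the jig's frame, top 36 mm above the table, rigid. Its origin and axes are those of the jig
- jig_corner (a point): the inner corner of the slot: on the wall's face, at the end stop's face, on the bed's top (12 mm over the table). Axes as the jig's: x along the slot towards the end stop, y from the wall to the jaw, z up. A fin that is home has its root middle at x = -40 mm, z = 0, y = half its thickness
- jaw (a joint): the sprung jaw's slide: 0 with the slot empty (7 mm wide), grows as it is pushed back in y, up to 14 mm; its spring pushes with about 1.6 N at 0, 2 N at 5 mm, so a fin drags a little as it slides. With a fin seated it reads the fin's thickness less 7 mm
- glue: small white glue bottle, 34 mm wide, 85 mm tall, loose. Origin: centre of its underside
- spray_can: spray can, 60 mm wide, 170 mm tall, loose. Origin: centre of its underside
- driver: black-handled screwdriver lying on the table between rack and jig, loose; do not touch. Its origin is the middle of its underside, its axis x
There are look-alikes about, which are no part of the job. What is shaped like the fin_c but turquoise is not meant.

How it is judged:
By the outcome, as a careful person would: the job done as asked, in the order asked, and still so for the second after the job is handed in, with the robot touching nothing.
It also fails if it takes over 72 s, if anything falls off the work surface, if the arm or the gripper's body presses on something with over 40 N, if the wrist force passes 120 N, or if a joint passes its speed limit or range.

## Working session

There is one attempt and no reset: what is moved stays moved. The work goes in short steps, Python scripts to look and compute and a tool call to move; the robot and the scene stay as the last step left them, time stands still between calls to the robot, and variables do not carry over. Pictures are saved under pics/ and viewed, at most 10 in all, crops included, and the job is handed in when it is done.

Besides the shell and the picture viewer there is one more tool, called after ">>>" by a JSON object that holds its "name" and its "arguments". arm_command: Moves the arm, as the interface text tells. Its arguments: {"type":"object","properties":{"xyz":{"type":"array","items":{"type":"array","items":{"type":"number"}}},"spin":{"type":"array","items":{"type":"number"}},"jaw":{"type":"number"},"squeeze":{"type":"number"}},"required":["xyz","spin"]}

```bash
mkdir -p pics; ls; python3 - <<'E'
from cell import *
import cv2,numpy as np
s=observe();print(s['time'],s['tool_pos'],s['tool_rot'],s['opening'],s['contact_force'])
for n in("scene","side"):
    c=read_camera(n);cv2.imwrite(f"pics/{n}0.png",c['img'][:,:,::-1]);print(n,c['fx'],c['cx'],c['cy'],np.round(c['world_from_camera'],3).tolist(),[k for k in c])
    np.savez(f"{n}0.npz",**{k:v for k,v in c.items()})
E
```

```text
pics
0.0 [0.21244155 0.47994715 0.40404668] [-3.14007877e+00 -2.02061551e-04  2.72481574e+00] 0.09181561351373488 [0.04563165 0.26024505 0.23630196]
scene 540.7479538312155 286.53589072829686 204.6549149704333 [[0.715, -0.578, 0.392, 1.02], [0.699, 0.589, -0.406, -0.499], [0.004, 0.564, 0.826, 1.01], [0.0, 0.0, 0.0, 1.0]] ['img', 'depth', 'fx', 'fy', 'cx', 'cy', 'world_from_camera']
side 394.38653510658594 285.078811129464 209.3631609767637 [[0.829, 0.425, -0.362, 0.25], [-0.559, 0.626, -0.544, -0.487], [-0.004, 0.654, 0.757, 0.685], [0.0, 0.0, 0.0, 1.0]] ['img', 'depth', 'fx', 'fy', 'cx', 'cy', 'world_from_camera']
```

View pics/scene0.png

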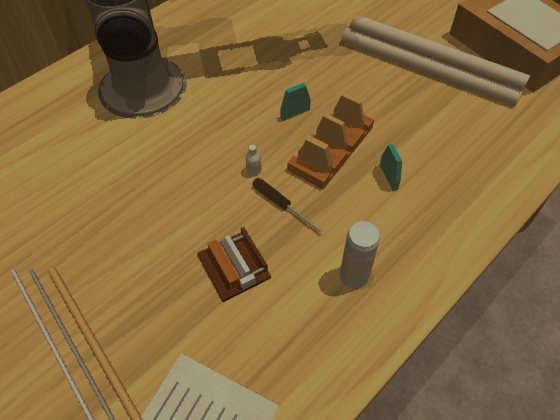

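View pics/side0.png

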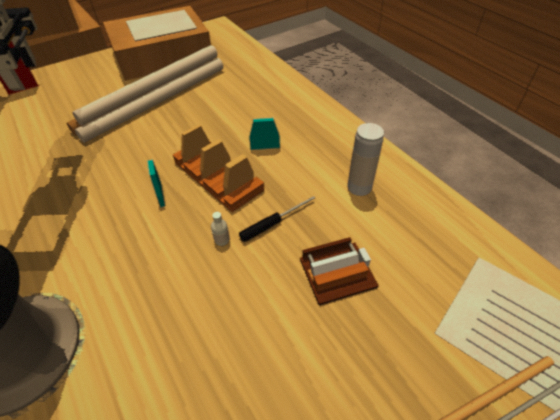

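The scene view shows the rack with three tan fins at about (333,140), the jig at (234,263) with its steel jaw on the right, the screwdriver at (288,205), the glue at (253,160), the can at (360,255) and turquoise decoys at (295,102) and (391,168). The side view agrees: rack (217,168), jig (338,270).

```bash
cat > h.py <<'E'
import numpy as np,cv2
def cloud(c):
    d=c['depth'];v,u=np.mgrid[:d.shape[0],:d.shape[1]]
    P=np.stack([(u-c['cx'])/c['fx']*d,-(v-c['cy'])/c['fy']*d,-d,np.ones_like(d)],-1)@np.asarray(c['world_from_camera']).T
    P=P[...,:3].copy();P[d==0]=np.nan
    return P
def proj(c,p):
    q=np.linalg.inv(c['world_from_camera'])@np.r_[p,1]
    return c['cx']+c['fx']*q[0]/-q[2], c['cy']-c['fy']*q[1]/-q[2]
E
python3 - <<'E'
from h import *
L=[]
for n,box in(("scene",(180,60,420,310)),("side",(130,100,420,310))):
    c=dict(np.load(f"{n}0.npz"));P=cloud(c);x0,y0,x1,y1=box
    print(n,'table z',np.nanmedian(P[300:380,200:300,2]) if n=='side' else np.nanmedian(P[300:350,100:180,2]))
    p=P[y0:y1,x0:x1].reshape(-1,3);k=c['img'][y0:y1,x0:x1].reshape(-1,3);L.append((p,k))
p=np.vstack([l[0] for l in L]);k=np.vstack([l[1] for l in L])
g=(p[:,2]>.006)&(p[:,2]<.2);p=p[g];k=k[g]
print(p.min(0),p.max(0))
np.savez('pc.npz',p=p,k=k)
# clusters on xy 4mm grid
o=p[:,:2].min(0)-.01
ij=((p[:,:2]-o)/.003).astype(int);m=np.zeros(ij.max(0)+3,np.uint8);m[ij[:,0],ij[:,1]]=1
m=cv2.morphologyEx(m,cv2.MORPH_CLOSE,np.ones((3,3)))
n,lab,st,ce=cv2.connectedComponentsWithStats(m)
l=lab[ij[:,0],ij[:,1]]
for i in range(1,n):
    q=p[l==i]
    if len(q)<60: continue
    r=cv2.minAreaRect((q[:,:2]*1000).astype(np.float32))
    print(i,len(q),np.round(r[0]),np.round(r[1]),round(r[2],1),'zmax',q[:,2].max().round(3),k[l==i].mean(0).round())
S=1.5;W=800;H=600
im=np.full((H,W,3),255,np.uint8);o2=np.array([.60,.10])
# image: right = -y , up = +x
for a,b in sorted(zip(p,k),key=lambda t:t[0][2]):
    u=int(W/2-(a[1]-o2[1])*1000*S);v=int(H/2-(a[0]-o2[0])*1000*S)
    cv2.rectangle(im,(u-1,v-1),(u+1,v+1),tuple(int(x) for x in b[::-1]),-1)
cv2.imwrite('pics/top.png',im)
E
```

```text
scene table z 0.0008689846663664236
side table z -0.0013896686648196543
[ 0.03917062 -0.29044932  0.00600162] [0.86601714 0.58997411 0.17442751]
62 1087 [359. 211.] [83. 20.] 74.4 zmax 0.095 [40. 72. 54.]
78 797 [418.   9.] [35. 33.] 6.3 zmax 0.09 [118. 106.  79.]
85 461 [456. 558.] [116.  41.] 23.0 zmax 0.042 [116.  98.  73.]
96 7739 [501. 191.] [103. 244.] 9.8 zmax 0.107 [107.  68.  29.]
102 1177 [549. -10.] [199.  30.] 2.8 zmax 0.031 [55. 45. 30.]
104 6452 [ 567. -193.] [114. 137.] 73.4 zmax 0.042 [102.  68.  41.]
123 1445 [655. 217.] [24. 84.] 67.8 zmax 0.094 [29. 69. 52.]
143 3769 [765. -37.] [61. 60.] 66.3 zmax 0.174 [112. 102.  82.]
```

View pics/top.png

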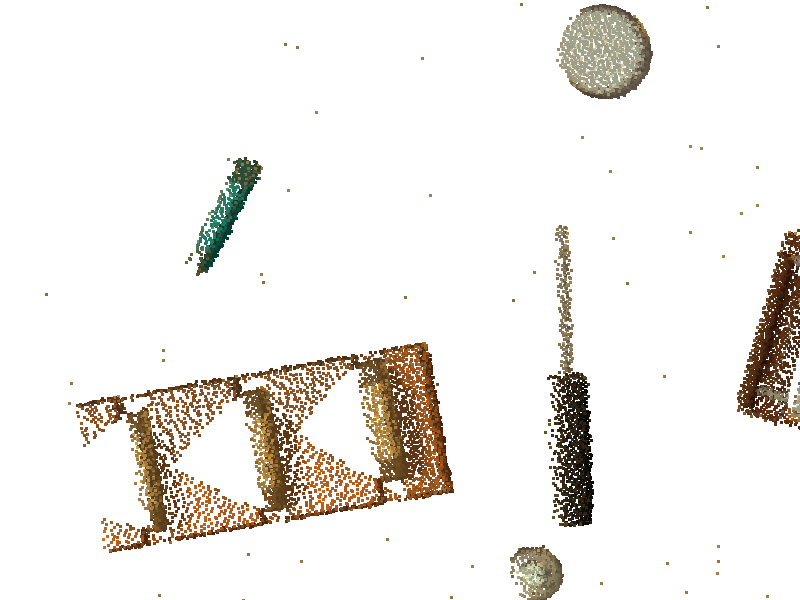

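The top-down map shows the rack at yaw about 9.8° with fins at (148,470), (266,450) and (385,420), the driver between the rack and the jig, and the jig cut off at the right edge.

```bash
python3 - <<'E'
from h import *
d=np.load('pc.npz');p,k=d['p'],d['k'].astype(int)
yaw=np.radians(9.8);R=np.array([[np.cos(yaw),np.sin(yaw)],[-np.sin(yaw),np.cos(yaw)]])
q=(p[:,:2]-[.501,.191])@R.T*1000
inr=(abs(q[:,0])<60)&(abs(q[:,1])<130)
rk=inr&(p[:,2]>.022)&(p[:,2]<.034)
print('rack top x pct',np.percentile(q[rk,0],[1,3,97,99]),'y',np.percentile(q[rk,1],[1,3,97,99]))
for y0 in(-80,0,80):
    for lo,hi in((.035,.06),(.06,.085),(.085,.11)):
        m=inr&(abs(q[:,1]-y0)<25)&(p[:,2]>lo)&(p[:,2]<hi)
        a=q[m];x,y,z=a[:,0],a[:,1],p[m,2]
        print(y0,lo,m.sum(),'x',np.percentile(x,[3,97]).round(1),'y',np.percentile(y,[3,50,97]).round(1),'slope',np.degrees(np.arctan(np.polyfit(x,y,1)[0])).round(1),'ztop',np.percentile(z,95).round(4))
# jig
c=np.array([.567,-.193]);m=(abs(p[:,0]-c[0])<.1)&(abs(p[:,1]-c[1])<.1)
im=np.full((600,800,3),255,np.uint8)
for a,b in sorted(zip(p[m],k[m]),key=lambda t:t[0][2]):
    u=int(300-(a[1]-c[1])*3500);v=int(300-(a[0]-c[0])*3500)
    cv2.rectangle(im,(u-2,v-2),(u+2,v+2),tuple(int(min(255,x*1.6)) for x in b[::-1]),-1)
cv2.imwrite('pics/jig.png',im)
E
```

```text
rack top x pct [-49.46019702 -48.6492488   49.14008863  50.2362227 ] y [-118.20118788 -117.24755888  100.42704742  112.19908439]
-80 0.035 493 x [-34.5  43.8] y [-90.8 -87.8 -77.1] slope 1.2 ztop 0.0588
-80 0.06 464 x [-28.9  39.4] y [-90.8 -87.6 -75.3] slope 1.7 ztop 0.0839
-80 0.085 498 x [-22.4  31.9] y [-90.3 -85.2 -72.4] slope 1.7 ztop 0.1041
0 0.035 487 x [-40.4  37.1] y [-8.9 -5.8  2. ] slope 0.1 ztop 0.0589
0 0.06 439 x [-34.3  32.1] y [-8.9 -5.8  3.9] slope 0.1 ztop 0.0834
0 0.085 421 x [-28.4  25.7] y [-8.5 -4.1  5.8] slope -0.3 ztop 0.1033
80 0.035 468 x [-40.   36.6] y [72.1 75.1 81. ] slope 0.3 ztop 0.0587
80 0.06 427 x [-35.1  31.1] y [72.5 75.3 81.1] slope 0.3 ztop 0.0837
80 0.085 355 x [-28.6  25.9] y [72.6 76.3 84.8] slope 0.3 ztop 0.1034
```

View pics/jig.png

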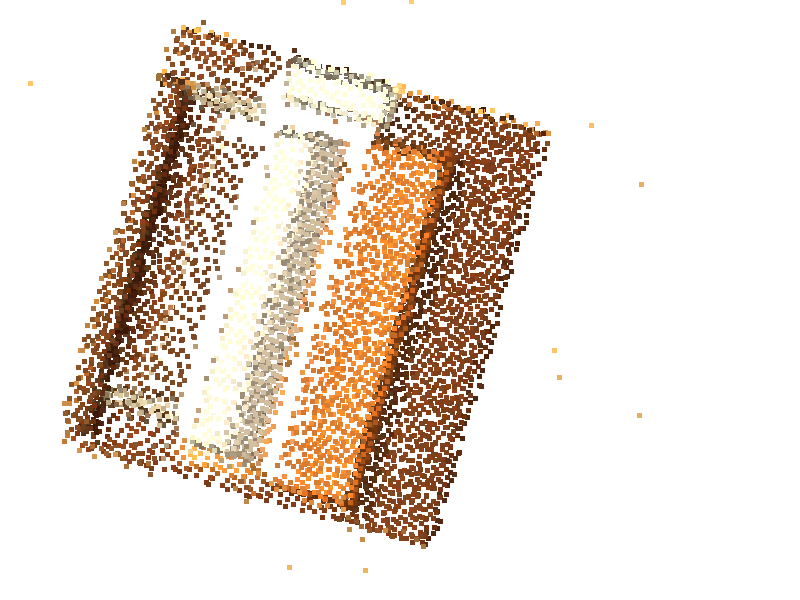

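The jig view shows the orange wall at right (400,330), the steel jaw at left (260,310) and the stop at the top (340,95), so the slot runs up-right at a jig yaw of about -16.5°. Going to the middle fin first; I'll look again with the wrist camera on the way.

>>> {"name": "arm_command", "arguments": {"xyz": [[29, -29, 0], [29, -29, 0], [29, -29, 0], [29, -29, 0], [29, -29, 0], [29, -29, 0], [29, -29, 0], [29, -29, 0], [29, -29, 0], [26, -30, 0], [0, 0, 0], [0, 0, 0]], "spin": [3.4, 3.4, 3.4, 3.4, 3.4, 3.4, 3.4, 3.4, 3.4, 3.1, 0, 0], "jaw": -0.1, "squeeze": 6}}

```text
time: 1.3
tool_pos: [0.4998, 0.1884, 0.4041]
tool_rot: [3.141, -0.002, -2.973]
contact_force: [-0.8, -0.1, 0.2]
opening: 0.041
grip_force: 0.0
```

```bash
python3 - <<'E'
from cell import *
from h import *
s=observe();print(s['time'],s['tool_pos'],np.degrees(s['tool_rot']),s['opening'])
c=read_camera("wrist");np.savez("w1.npz",**c);cv2.imwrite("pics/w1.png",c['img'][:,:,::-1])
p=cloud(c).reshape(-1,3)
yaw=np.radians(9.8);R=np.array([[np.cos(yaw),np.sin(yaw)],[-np.sin(yaw),np.cos(yaw)]])
q=(p[:,:2]-[.501,.191])@R.T*1000;z=p[:,2]
for y0 in(-80,0,80):
    m=(z>.097)&(z<.107)&(abs(q[:,1]-y0)<25)&(abs(q[:,0])<40)
    if m.sum()>30:
        r=cv2.minAreaRect(q[m].astype(np.float32));print(y0,m.sum(),'z',np.median(z[m]),'x',np.percentile(q[m,0],[3,97]).round(1),'y',np.percentile(q[m,1],[3,97]).round(1),r)
m=(z>.024)&(z<.034)&(abs(q[:,0])<60)&(abs(q[:,1])<130)
print('rack',np.percentile(q[m,0],[1,99]),np.percentile(q[m,1],[1,99]))
E
```

```text
1.3 [0.49976496 0.18841155 0.40409853] [ 1.79981360e+02 -8.79327027e-02 -1.70328847e+02] 0.04097910796541887
-80 790 z 0.10127615830538447 x [-22.3  25.9] y [-87.1 -72.3] ((2.5177268981933594, -79.80831909179688), (51.639808654785156, 15.621134757995605), 1.5378820896148682)
0 611 z 0.1014616899093661 x [-28.5  19.7] y [-5.4  5.7] ((-4.181123733520508, 0.5666842460632324), (11.894491195678711, 50.366329193115234), 89.6837387084961)
80 519 z 0.10134790944888394 x [-29.2  20. ] y [75.6 84.4] ((-4.2950592041015625, 80.1347427368164), (51.32463455200195, 9.544111251831055), 0.08161932975053787)
rack [-51.19002479  46.95399192] [-114.32289073  115.73056579]
```

View pics/w1.png

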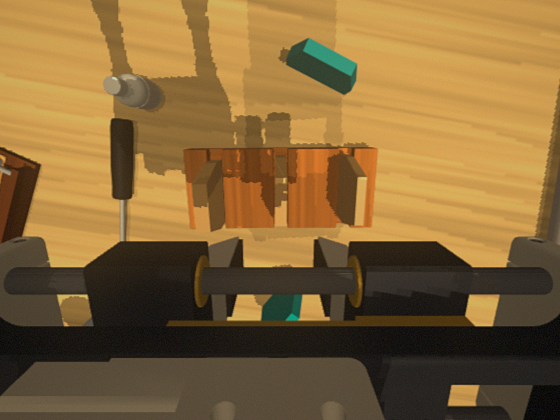

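Wrist view: rack at (281,188), its fins reading about 15 (left), 12 (middle) and 9 mm. The pinch will have to confirm the middle one.

>>> {"name": "arm_command", "arguments": {"xyz": [[-2, 2, -30], [0, 0, -40], [0, 0, -40], [0, 0, -30], [0, 0, -20], [0, 0, -14], [0, 0, 0]], "spin": [0.1, 0, 0, 0, 0, 0, 0]}}

```text
time: 2.05
tool_pos: [0.496, 0.1921, 0.229]
tool_rot: [3.142, -0.004, -2.967]
contact_force: [0.2, 0.2, -0.5]
opening: 0.0417
grip_force: 0.0
```

>>> {"name": "arm_command", "arguments": {"xyz": [[0, 0, 0], [0, 0, 0], [0, 0, 0], [0, 0, 0], [0, 0, 0], [0, 0, 0], [0, 0, 0], [0, 0, 0]], "spin": [0, 0, 0, 0, 0, 0, 0, 0], "jaw": -1, "squeeze": 6}}

```text
time: 2.85
tool_pos: [0.4977, 0.1911, 0.2314]
tool_rot: [3.141, 0.001, -2.969]
contact_force: [-1.8, -0.6, 5.4]
opening: 0.0122
grip_force: 6.0
```

12.2 mm: this is the 12 mm fin. Grip harder and lift.

>>> {"name": "arm_command", "arguments": {"xyz": [[0, 0, 0], [0, 0, 0], [0, 0, 5], [0, 0, 10], [0, 0, 25], [0, 0, 30], [0, 0, 30], [0, 0, 30], [0, 0, 20], [0, 0, 0], [0, 0, 0], [0, 0, 0]], "spin": [0, 0, 0, 0, 0, 0, 0, 0, 0, 0, 0, 0], "squeeze": 30}}

```text
time: 4.05
tool_pos: [0.4972, 0.191, 0.3795]
tool_rot: [-3.142, -0.003, -2.969]
contact_force: [0.8, -0.4, -0.6]
opening: 0.0119
grip_force: 30.0
```

```bash
python3 - <<'E'
from cell import *
from h import *
s=observe();print(s['time'],s['tool_pos'],np.degrees(s['tool_rot']),s['opening'],s['contact_force'])
tp=s['tool_pos'];yw=s['tool_rot'][2]+np.pi;ca,sa=np.cos(yw),np.sin(yw);R=np.array([[ca,sa],[-sa,ca]])
out=[]
for n in("scene","side","wrist"):
    c=read_camera(n);np.savez(f"{n}2.npz",**c)
    p=cloud(c).reshape(-1,3);a=(p[:,:2]-tp[:2])@R.T*1000;z=(p[:,2]-tp[2])*1000
    m=(abs(a[:,1])<12)&(abs(a[:,0])<60)&(z>-240)&(z<-100)
    k=c['img'].reshape(-1,3)
    print(n,m.sum(),'z',np.percentile(z[m],[0.5,2,98]).round(1))
    for lo,hi in((-220,-205),(-205,-190),(-190,-180)):
        g=m&(z>lo)&(z<hi)
        if g.sum()>10: print('  ',lo,g.sum(),'x',np.percentile(a[g,0],[2,98]).round(1),'y',np.percentile(a[g,1],[2,50,98]).round(1))
    if n!="wrist":
        u,v=proj(c,tp-[0,0,.17]);u,v=int(u),int(v)
        out.append(cv2.resize(c['img'][max(0,v-70):v+70,max(0,u-70):u+70,::-1],(390,390)))
cv2.imwrite("pics/held.png",np.hstack(out))
E
```

```text
4.05 [0.49716263 0.19095565 0.3794801 ] [-1.79997769e+02 -1.43647558e-01 -1.70083915e+02] 0.011869116784251182 [ 0.75241705 -0.35878694 -0.6284829 ]
scene 630 z [-220.  -218.4 -106.7]
   -220 157 x [-37.1  40.7] y [-6.9 -4.4  1.5]
   -205 135 x [-34.5  41.2] y [-7.3 -4.6  4. ]
   -190 69 x [-1.1 41. ] y [-7.1 -4.5  5. ]
side 910 z [-221.5 -220.2 -106.6]
   -220 201 x [-38.6  38.5] y [-9.  -7.1  0.6]
   -205 211 x [-38.2  39.2] y [-9.1 -7.1  2.5]
   -190 136 x [-38.8  40.1] y [-9.6 -6.9  2. ]
wrist 4456 z [-212.9 -200.5 -100.9]
   -220 61 x [-40.6 -40.2] y [-5.2  0.8  6.1]
   -205 87 x [-40.5 -40.1] y [-5.3  0.2  6.3]
   -190 106 x [-40.4 -39. ] y [-5.4  0.5  6.3]
```

View pics/held.png

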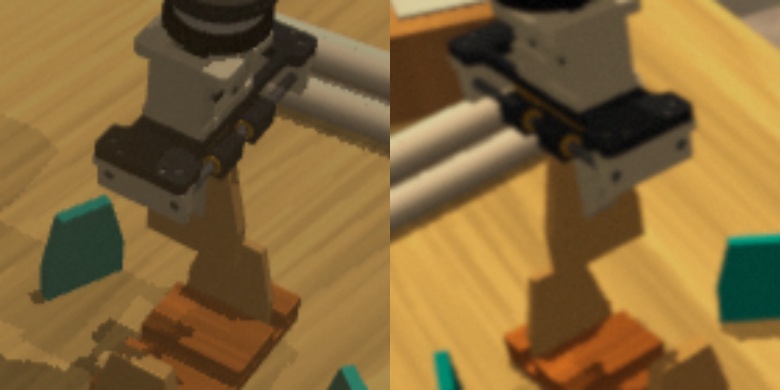

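Both views show the fin held upright between the fingers, clear of the rack. Carry on to a point just beyond the jig, and look at the jig from close up with the wrist camera.

>>> {"name": "arm_command", "arguments": {"xyz": [[7, -18, 10], [14, -36, 0], [14, -36, 0], [14, -36, 0], [14, -36, 0], [14, -36, 0], [14, -36, 0], [14, -36, 0], [14, -36, 0], [14, -36, 0], [10, -19, 0], [0, 0, 0], [0, 0, 0], [0, 0, 0]], "spin": [-2.4, -2.4, -2.4, -2.4, -2.4, -2.4, -2.4, -2.4, -2.4, -2.4, -2.4, 0, 0, 0]}}

```text
time: 5.6
tool_pos: [0.6403, -0.1689, 0.3903]
tool_rot: [3.141, -0.001, 2.855]
contact_force: [0.7, 0.2, -0.4]
opening: 0.0118
grip_force: 30.0
```

```bash
cat > jig.py <<'E'
from h import *
yaw=np.radians(-16.6);c0=np.array([.567,-.193])
R=np.array([[np.cos(yaw),np.sin(yaw)],[-np.sin(yaw),np.cos(yaw)]])
def jf(c):
    p=cloud(c).reshape(-1,3);a=(p[:,:2]-c0)@R.T*1000
    return a,p[:,2]*1000,c['img'].reshape(-1,3)
E
python3 - <<'E'
from cell import *
from jig import *
s=observe();print(s['time'],s['tool_pos'],np.degrees(s['tool_rot']),s['opening'],s['contact_force'])
c=read_camera("wrist");np.savez("w3.npz",**c)
D={'wrist':c,'scene':np.load('scene0.npz'),'side':np.load('side0.npz')}
for n,c in D.items():
    a,z,k=jf(c);m=(abs(a[:,0])<80)&(abs(a[:,1])<75)&(z<60)
    b=m&(z>3);r=cv2.minAreaRect(a[b].astype(np.float32))
    print(n,b.sum(),'base',np.percentile(a[b,0],[1,99]).round(1),np.percentile(a[b,1],[1,99]).round(1))
    h=np.histogram(z[m&(z>3)],bins=np.arange(3,50,2));print(dict(zip(h[1].astype(int),h[0])))
    t=m&(z>33)&(z<45)
    for lo in range(-60,70,15):
        g=t&(a[:,0]>=lo)&(a[:,0]<lo+15)
        hy=np.histogram(a[g,1],bins=np.arange(-40,60,4))[0] 
        print(lo,hy)
im=c0*0
c=D['wrist'];cv2.imwrite("pics/w3.png",c['img'][:,:,::-1])
E
```

```text
5.6 [ 0.64033667 -0.16894277  0.39033622] [ 1.79971550e+02 -6.92445435e-02  1.63599270e+02] 0.011800320459297426 [ 0.65422937  0.22036806 -0.43327325]
wrist 9568 base [-59.2  62.6] [-53.4  53.9]
{np.int64(3): np.int64(0), np.int64(5): np.int64(4), np.int64(7): np.int64(898), np.int64(9): np.int64(3167), np.int64(11): np.int64(651), np.int64(13): np.int64(59), np.int64(15): np.int64(34), np.int64(17): np.int64(47), np.int64(19): np.int64(87), np.int64(21): np.int64(123), np.int64(23): np.int64(222), np.int64(25): np.int64(131), np.int64(27): np.int64(107), np.int64(29): np.int64(173), np.int64(31): np.int64(497), np.int64(33): np.int64(1017), np.int64(35): np.int64(1968), np.int64(37): np.int64(379), np.int64(39): np.int64(4), np.int64(41): np.int64(0), np.int64(43): np.int64(0), np.int64(45): np.int64(0), np.int64(47): np.int64(0)}
-60 [ 0  0 21 38 37 36 38  2  0  0  0 14 20 23 12  0  0  0  0  0  0  9 34 18]
-45 [ 0  0 29 57 54 56 57  7  0  0  0 34 60 48 27  0  0  0  0  0  0 12 46 26]
-30 [ 0  0 25 49 51 52 49  9  0  0  0 23 56 55 29  0  0  0  0  0  0 11 29 30]
-15 [ 0  0 21 51 50 48
[... 2395 characters left out ...]
nt64(43): np.int64(0), np.int64(45): np.int64(0), np.int64(47): np.int64(0)}
-60 [0 0 8 5 8 7 7 0 0 0 0 4 2 3 1 0 0 0 0 0 0 5 3 0]
-45 [ 0  0 13 15 11 13 12  0  0  0  2 13 12 13  5  0  0  0  0  0  0  4  2  2]
-30 [ 0  0 12 13 14 12 13  0  0  0  1 14 13 13  5  0  0  0  0  0  0  4  2  1]
-15 [ 0  0 12 14 11 13 12  0  0  0  0 15 11 14  6  0  0  0  0  0  0  4  5  5]
0 [ 0  0 15 11 11 16 12  0  0  0  0 15 13 13  5  0  0  0  0  0  0  2  4  2]
15 [ 0  0 10 11 13 11 13  1  0  0  0 13 11 10  8  0  0  0  0  0  0  3  3  2]
30 [ 0  0  7 13 15 13 12  1  0  0  0 12 13 10  7  0  0  0  0  0  0  2  6  3]
45 [0 0 5 7 4 8 6 3 6 6 5 6 7 7 7 0 0 0 0 0 0 0 2 2]
60 [0 0 0 0 0 0 0 4 6 5 5 5 5 5 7 0 0 0 0 0 0 0 0 0]
```

View pics/w3.png

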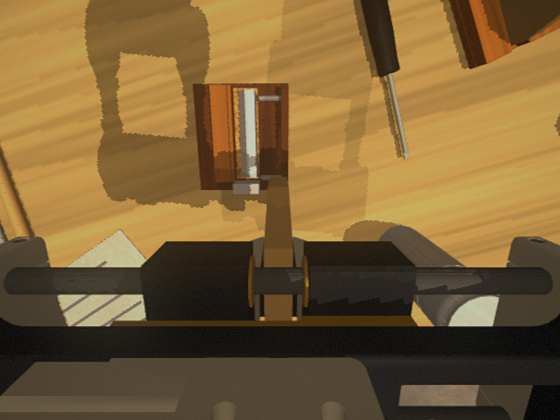

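The wrist view shows the whole jig at (240,135), slot vertical in the picture with the stop at the bottom (245,187), and the fin in hand at (280,230).

```bash
python3 - <<'E'
from jig import *
for n in('w3','scene0','side0'):
    a,z,k=jf(np.load(n+'.npz'));X,Y=a.T
    zo={'w3':-.5,'scene0':1,'side0':-1.3}[n]; z=z-zo
    k=k.astype(int);sat=k.max(1)-k.min(1)
    rows=[]
    for lo in range(-50,40,10):
        s=(X>lo)&(X<lo+10)
        w=s&(z>34.3)&(z<39)&(abs(Y+22)<20)&(Y<0);j=s&(z>36.5)&(z<42)&(Y>0)&(Y<30)
        w2=s&(z>30.5)&(z<34)&(Y>-30)&(Y<0)
        f=lambda m,q:np.percentile(Y[m],q) if m.sum()>5 else np.nan
        rows.append((lo+5,f(w,2),f(w,98),f(w2,98),f(j,2),f(j,98)))
    r=np.array(rows);print(n);print(r.round(1).tolist())
    print(' slopes deg',[np.degrees(np.polyfit(r[~np.isnan(r[:,i]),0],r[~np.isnan(r[:,i]),i],1)[0]).round(2) for i in(1,2,3,4,5)],'med',np.nanmedian(r,0).round(1))
    t=(z>33)&(z<39)&(X>40)&(X<75)&(Y>-5)&(Y<9);print(' stop x',np.percentile(X[t],[2,5,50,95,98]).round(1),t.sum(),'z',np.median(z[t]))
    w=(z>33.5)&(z<39)&(Y<-12)&(Y>-28);print(' wall x',np.percentile(X[w],[1,99]).round(1))
    b=(z>7)&(z<13)&(abs(X)<75)&(Y<-35)&(Y>-65);print(' base x',np.percentile(X[b],[1,99]).round(1),'ymin',np.percentile(Y[b],1).round(1),'z',np.median(z[b]))
E
```

```text
w3
[[-45.0, -29.9, -12.8, -8.2, 6.6, 17.5], [-35.0, -29.9, -12.3, -8.3, 7.4, 17.2], [-25.0, -29.2, -12.4, -7.8, 7.1, 18.0], [-15.0, -29.6, -11.9, -8.1, 7.5, 17.9], [-5.0, -29.4, -12.2, -7.7, 7.7, 17.8], [5.0, -29.5, -11.8, -7.8, 7.5, 17.7], [15.0, -29.2, -12.0, -8.1, 8.3, 18.1], [25.0, -28.7, -11.5, -7.4, 8.1, 18.4], [35.0, -29.0, -11.7, -7.5, 7.7, 18.2]]
 slopes deg [np.float64(0.65), np.float64(0.73), np.float64(0.49), np.float64(0.83), np.float64(0.63)] med [ -5.  -29.4 -12.   -7.8   7.5  17.9]
 stop x [41.9 43.6 57.4 63.4 63.6] 139 z 35.906588199960396
 wall x [-54.3  48.4]
 base x [-58.5  62.8] ymin -54.5 z 10.06205488552994
scene0
[[-45.0, -27.3, -10.9, -7.4, 8.5, 18.0], [-35.0, -28.9, -11.6, -8.4, 8.0, 17.3], [-25.0, -28.7, -9.9, -7.5, 7.1, 19.0], [-15.0, -28.0, -11.1, -6.6, 9.2, 18.8], [-5.0, -27.8, -10.6, -7.0, 8.8, 18.1], [5.0, -27.3, -12.5, -9.5, 8.0, 18.6], [15.0, -26.9, -10.7, -6.8, 8.3, 18.9], [25.0, -26.7, -9.7, -6.7, 7.9, 18.4], [35.0, -27.4, -9.4, -8.0, 8.3, 18.7]]
 slopes deg [np.float64(1.0), np.float64(0.82), np.float64(0.14), np.float64(-0.03), np.float64(0.56)] med [ -5.  -27.4 -10.7  -7.4   8.3  18.6]
 stop x [41.  43.3 58.4 65.4 66.2] 41 z 36.13900456501062
 wall x [-543.    50.9]
 base x [-56.9  65.3] ymin -53.5 z 9.77391413863027
side0
[[-45.0, -30.3, -13.5, nan, 5.2, 16.1], [-35.0, -30.9, -13.1, nan, 4.0, 15.9], [-25.0, -30.6, -12.6, -8.3, 6.1, 16.7], [-15.0, -30.6, -13.2, -8.3, 5.2, 16.4], [-5.0, -30.5, -13.2, -8.9, 6.6, 17.7], [5.0, -31.2, -12.7, nan, 6.1, 16.7], [15.0, -30.3, -12.9, -8.9, 5.6, 16.6], [25.0, -29.8, -12.1, -8.1, 6.8, 16.9], [35.0, -29.6, -12.6, -8.0, 5.7, 17.4]]
 slopes deg [np.float64(0.56), np.float64(0.65), np.float64(0.25), np.float64(0.98), np.float64(0.79)] med [ -5.  -30.5 -12.9  -8.3   5.7  16.7]
 stop x [40.4 41.6 58.7 65.6 66.4] 51 z 35.56500184550796
 wall x [-545.8   51.2]
 base x [-56.5  65.8] ymin -56.1 z 9.950905073932514
```

>>> {"name": "arm_command", "arguments": {"xyz": [[-15, -4, 0], [-30, -8, 0], [-28, -8, 0], [-10, -3, 0], [0, 0, -20], [0, 0, -30], [0, 0, -30], [0, 0, -25], [0, 0, -15], [0, 0, -5], [0, 0, 0], [0, 0, 0], [0, 0, 0]], "spin": [0.4, 0, 0, 0, 0, 0, 0, 0, 0, 0, 0, 0, 0]}}

```text
time: 6.95
tool_pos: [0.5579, -0.1929, 0.267]
tool_rot: [-3.141, 0.002, 2.861]
contact_force: [0.6, 0.2, -1.6]
opening: 0.0121
grip_force: 30.0
```

```bash
cat > chk.py <<'E'
from cell import *
from jig import *
import sys
s=observe();tp=s['tool_pos'];print(s['time'],tp,np.degrees(s['tool_rot']),s['contact_force'],'c0 frame',R@(tp[:2]-c0)*1000)
for n,zo in(("scene",1),("side",-1.3)):
    c=read_camera(n);a,z,k=jf(c);X,Y=a.T;z=z-zo
    m=(z>float(sys.argv[1]))&(z<float(sys.argv[2]))&(abs(X+5)<70)&(Y>-25)&(Y<14)
    fl=np.polyfit(X[m],Y[m],1)
    print(n,m.sum(),'fin x',np.percentile(X[m],[1,3,97,99]).round(1),'y',np.percentile(Y[m],[2,50,98]).round(1),'slope',np.degrees(fl[0]).round(2))
    w=(z>34.3)&(z<39)&(X>-50)&(X<40)&(Y<-5)&(Y>-35);print('  wall edge',np.percentile(Y[w],[2,98]).round(1))
    t=(z>32)&(z<39)&(X>45)&(X<75)&(Y>-8)&(Y<15);print('  stop x',np.percentile(X[t],[2,50,98]).round(1))
    if len(sys.argv)>3:
        u,v=map(int,proj(c,[.56,-.19,.05]));cv2.imwrite(f"pics/{sys.argv[3]}_{n}.png",cv2.resize(c['img'][max(0,v-75):v+75,max(0,u-75):u+75,::-1],(600,600)))
E
python3 chk.py 48 62 a
```

```text
6.95 [ 0.55791429 -0.19289825  0.26698371] [-1.79983229e+02  1.29506845e-01  1.63935647e+02] [ 0.63078531  0.23216806 -1.59333914] c0 frame [-8.73611047 -2.49817233]
scene 47 fin x [-17.9 -16.   32.6  32.9] y [-7.8 -7.   4.4] slope 8.74
  wall edge [-28.4 -11. ]
  stop x [45.4 59.2 65.9]
side 102 fin x [-46.7 -46.5  -2.   -0.1] y [-10.3  -9.1   1.2] slope -3.44
  wall edge [-30.8 -12.9]Traceback (most recent call last):
  File "chk.py", line 11, in <module>
    t=(z>32)&(z<39)&(X>45)&(X<75)&(Y>-8)&(Y<15);print('  stop x',np.percentile(X[t],[2,50,98]).round(1))
                                                                 ~~~~~~~~~~~~~^^^^^^^^^^^^^^^^
    return _quantile_unchecked(
        a, q, axis, out, overwrite_input, method, keepdims, weights)
    return _ureduce(a,
                    func=_quantile_ureduce_func,
    ...<5 lines>...
                    overwrite_input=overwrite_input,
                    method=method)
    r = func(a, **kwargs)
    result = _quantile(arr,
                       quantiles=q,
    ...<2 lines>...
                       out=out,
                       weights=wgt)
    slices_having_nans = np.isnan(arr[-1, ...])
                                  ~~~^^^^^^^^^
IndexError: index -1 is out of bounds for axis 0 with size 0
```

View pics/a_scene.png

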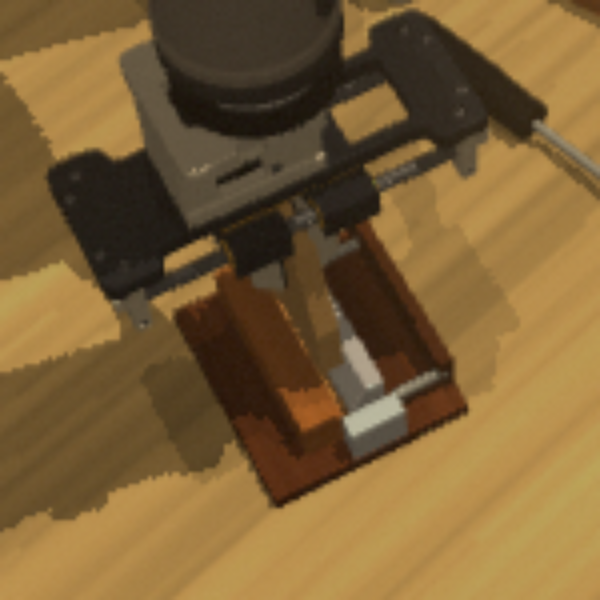

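The scene crop shows the fin above the slot, its lower end between the wall and the jaw at about (325,360). It sits about level with the wall face, so I'll shift it 1 mm towards the jaw and go in slowly.

>>> {"name": "arm_command", "arguments": {"xyz": [[0.3, 1, 0], [0, 0, -4], [0, 0, -4], [0, 0, -3], [0, 0, -3], [0, 0, -2], [0, 0, -2], [0, 0, 0]], "spin": [0, 0, 0, 0, 0, 0, 0, 0]}}

```text
time: 7.85
tool_pos: [0.5579, -0.192, 0.2477]
tool_rot: [-3.142, 0.0, 2.861]
contact_force: [0.3, -0.9, -1.6]
opening: 0.0117
grip_force: 30.0
```

>>> {"name": "arm_command", "arguments": {"xyz": [[0, 0, 0], [0, 0, 0], [0, 0, 0]], "spin": [0, 0, 0]}}

```text
time: 8.15
tool_pos: [0.5579, -0.192, 0.2478]
tool_rot: [-3.142, 0.0, 2.861]
contact_force: [0.8, -1.8, -1.2]
opening: 0.0118
grip_force: 30.0
```

The jaw is pushing back with about 1.8 N and nothing pushes up, so the fin is past the wall step.

>>> {"name": "arm_command", "arguments": {"xyz": [[0, 0, -3], [0, 0, -3], [0, 0, -3], [0, 0, -3], [0, 0, -2], [0, 0, -1], [0, 0, 0], [0, 0, 0]], "spin": [0, 0, 0, 0, 0, 0, 0, 0]}}

```text
time: 8.95
tool_pos: [0.5577, -0.1919, 0.2324]
tool_rot: [3.142, -0.001, 2.861]
contact_force: [-1.0, -1.6, -1.6]
opening: 0.012
grip_force: 30.0
```

>>> {"name": "arm_command", "arguments": {"xyz": [[0, 0, -1], [0, 0, 0], [0, 0, 0]], "spin": [0, 0, 0]}}

```text
time: 9.25
tool_pos: [0.5578, -0.1919, 0.2317]
tool_rot: [3.141, -0.0, 2.861]
contact_force: [-0.7, -1.3, -2.0]
opening: 0.0121
grip_force: 30.0
```

>>> {"name": "arm_command", "arguments": {"xyz": [[0, 0, -1], [0, 0, 0], [0, 0, 0]], "spin": [0, 0, 0]}}

```text
time: 9.55
tool_pos: [0.5578, -0.1919, 0.2311]
tool_rot: [3.142, 0.0, 2.861]
contact_force: [-2.0, -0.6, 3.5]
opening: 0.0117
grip_force: 30.0
```

>>> {"name": "arm_command", "arguments": {"xyz": [[0, 0, -0.5], [0, 0, 0], [0, 0, 0]], "spin": [0, 0, 0]}}

```text
time: 9.85
tool_pos: [0.5578, -0.1919, 0.2308]
tool_rot: [-3.142, 0.0, 2.861]
contact_force: [-2.3, -1.3, 5.8]
opening: 0.0116
grip_force: 30.0
```

>>> {"name": "arm_command", "arguments": {"xyz": [[0, 0, -0.5], [0, 0, 0], [0, 0, 0]], "spin": [0, 0, 0]}}

```text
time: 10.15
tool_pos: [0.5578, -0.1919, 0.2306]
tool_rot: [-3.142, 0.001, 2.861]
contact_force: [-3.5, -0.5, 8.2]
opening: 0.0123
grip_force: 30.0
```

>>> {"name": "arm_command", "arguments": {"xyz": [[0, 0, -0.5], [0, 0, 0], [0, 0, 0], [0, 0, 0], [0, 0, 0]], "spin": [0, 0, 0, 0, 0]}}

```text
time: 10.65
tool_pos: [0.5578, -0.1919, 0.2304]
tool_rot: [-3.141, 0.001, 2.861]
contact_force: [-4.7, 0.3, 9.9]
opening: 0.012
grip_force: 30.0
```

>>> {"name": "arm_command", "arguments": {"xyz": [[0, 0, 0], [0, 0, 0]], "spin": [0, 0]}}

```text
time: 10.85
tool_pos: [0.5578, -0.1919, 0.2304]
tool_rot: [-3.141, 0.001, 2.861]
contact_force: [-4.9, -0.6, 10.3]
opening: 0.012
grip_force: 30.0
```

Pressed with about 11 N. Ease off half of it and slide along the slot.

>>> {"name": "arm_command", "arguments": {"xyz": [[0, 0, 0.5], [0, 0, 0.5], [1.92, -0.55, 0], [1.92, -0.55, 0], [1.92, -0.55, 0], [1.92, -0.55, 0], [1.92, -0.55, 0], [1.92, -0.55, 0], [0, 0, 0]], "spin": [0, 0, 0, 0, 0, 0, 0, 0, 0]}}

```text
time: 11.75
tool_pos: [0.5691, -0.1951, 0.2307]
tool_rot: [3.141, -0.001, 2.861]
contact_force: [-4.9, -0.6, 8.5]
opening: 0.0118
grip_force: 30.0
```

>>> {"name": "arm_command", "arguments": {"xyz": [[0.96, -0.28, 0], [0.96, -0.28, 0], [0, 0, 0]], "spin": [0, 0, 0]}}

```text
time: 12.05
tool_pos: [0.5708, -0.1956, 0.2307]
tool_rot: [3.141, -0.002, 2.861]
contact_force: [-5.1, -0.4, 8.3]
opening: 0.012
grip_force: 30.0
```

>>> {"name": "arm_command", "arguments": {"xyz": [[0.96, -0.28, 0], [0.96, -0.28, 0], [0, 0, 0]], "spin": [0, 0, 0]}}

```text
time: 12.35
tool_pos: [0.5728, -0.1962, 0.2307]
tool_rot: [3.141, -0.002, 2.861]
contact_force: [-5.9, -0.6, 7.0]
opening: 0.0119
grip_force: 30.0
```

>>> {"name": "arm_command", "arguments": {"xyz": [[0.96, -0.28, 0], [0, 0, 0], [0, 0, 0]], "spin": [0, 0, 0]}}

```text
time: 12.65
tool_pos: [0.5737, -0.1965, 0.2307]
tool_rot: [3.141, -0.002, 2.861]
contact_force: [-4.9, -0.8, 7.5]
opening: 0.0117
grip_force: 30.0
```

>>> {"name": "arm_command", "arguments": {"xyz": [[0.96, -0.28, 0], [0, 0, 0], [0, 0, 0]], "spin": [0, 0, 0]}}

```text
time: 12.95
tool_pos: [0.5747, -0.1967, 0.2307]
tool_rot: [3.141, -0.002, 2.861]
contact_force: [-5.1, -0.5, 8.0]
opening: 0.0123
grip_force: 30.0
```

>>> {"name": "arm_command", "arguments": {"xyz": [[0.96, -0.28, 0], [0, 0, 0], [0, 0, 0]], "spin": [0, 0, 0]}}

```text
time: 13.25
tool_pos: [0.5756, -0.197, 0.2307]
tool_rot: [3.141, -0.002, 2.861]
contact_force: [-4.9, 0.1, 8.4]
opening: 0.012
grip_force: 30.0
```

>>> {"name": "arm_command", "arguments": {"xyz": [[0.96, -0.28, 0], [0, 0, 0], [0, 0, 0]], "spin": [0, 0, 0]}}

```text
time: 13.55
tool_pos: [0.5766, -0.1973, 0.2307]
tool_rot: [3.141, -0.002, 2.861]
contact_force: [-5.7, 0.4, 8.0]
opening: 0.0121
grip_force: 30.0
```

>>> {"name": "arm_command", "arguments": {"xyz": [[0.5, -0.14, 0], [0, 0, 0], [0, 0, 0]], "spin": [0, 0, 0]}}

```text
time: 13.85
tool_pos: [0.577, -0.1974, 0.2307]
tool_rot: [3.141, -0.002, 2.861]
contact_force: [-4.7, -1.0, 7.0]
opening: 0.0118
grip_force: 30.0
```

>>> {"name": "arm_command", "arguments": {"xyz": [[0.96, -0.28, 0], [0, 0, 0], [0, 0, 0]], "spin": [0, 0, 0]}}

```text
time: 14.15
tool_pos: [0.578, -0.1977, 0.2307]
tool_rot: [3.141, -0.002, 2.861]
contact_force: [-4.5, -0.8, 8.5]
opening: 0.0121
grip_force: 30.0
```

>>> {"name": "arm_command", "arguments": {"xyz": [[0.5, -0.14, 0], [0, 0, 0], [0, 0, 0]], "spin": [0, 0, 0]}}

```text
time: 14.45
tool_pos: [0.5785, -0.1979, 0.2307]
tool_rot: [3.141, -0.002, 2.861]
contact_force: [-5.0, -0.0, 7.9]
opening: 0.012
grip_force: 30.0
```

>>> {"name": "arm_command", "arguments": {"xyz": [[0.5, -0.14, 0], [0, 0, 0], [0, 0, 0]], "spin": [0, 0, 0]}}

```text
time: 14.75
tool_pos: [0.579, -0.198, 0.2307]
tool_rot: [3.141, -0.002, 2.861]
contact_force: [-5.1, -0.4, 8.0]
opening: 0.0116
grip_force: 30.0
```

>>> {"name": "arm_command", "arguments": {"xyz": [[0.5, -0.14, 0], [0, 0, 0], [0, 0, 0]], "spin": [0, 0, 0]}}

```text
time: 15.05
tool_pos: [0.5793, -0.1981, 0.2306]
tool_rot: [3.141, -0.003, 2.861]
contact_force: [-6.2, 0.1, 7.7]
opening: 0.0123
grip_force: 30.0
```

>>> {"name": "arm_command", "arguments": {"xyz": [[0.5, -0.14, 0], [0, 0, 0], [0, 0, 0]], "spin": [0, 0, 0]}}

```text
time: 15.35
tool_pos: [0.5795, -0.1981, 0.2306]
tool_rot: [3.141, -0.004, 2.861]
contact_force: [-8.4, -0.4, 9.4]
opening: 0.0117
grip_force: 30.0
```

>>> {"name": "arm_command", "arguments": {"xyz": [[0.5, -0.14, 0], [0, 0, 0], [0, 0, 0]], "spin": [0, 0, 0]}}

```text
time: 15.65
tool_pos: [0.5797, -0.1982, 0.2306]
tool_rot: [3.141, -0.005, 2.861]
contact_force: [-10.1, 1.0, 11.6]
opening: 0.012
grip_force: 30.0
```

>>> {"name": "arm_command", "arguments": {"xyz": [[0.5, -0.14, 0], [0, 0, 0], [0, 0, 0]], "spin": [0, 0, 0]}}

```text
time: 15.95
tool_pos: [0.58, -0.1983, 0.2307]
tool_rot: [3.141, -0.006, 2.861]
contact_force: [-11.9, 0.4, 12.5]
opening: 0.0121
grip_force: 30.0
```

It's butting on the stop. A touch more, then see.

>>> {"name": "arm_command", "arguments": {"xyz": [[0.6, -0.17, 0], [0, 0, 0], [0, 0, 0], [0, 0, 0]], "spin": [0, 0, 0, 0]}}

```text
time: 16.35
tool_pos: [0.5802, -0.1983, 0.2307]
tool_rot: [3.141, -0.007, 2.861]
contact_force: [-14.4, 1.4, 13.4]
opening: 0.0121
grip_force: 30.0
```

>>> {"name": "arm_command", "arguments": {"xyz": [[0.3, -0.09, 0], [0, 0, 0], [0, 0, 0], [0, 0, 0]], "spin": [0, 0, 0, 0]}}

```text
time: 16.75
tool_pos: [0.5804, -0.1984, 0.2307]
tool_rot: [3.141, -0.008, 2.861]
contact_force: [-15.5, 2.5, 14.8]
opening: 0.0118
grip_force: 30.0
```

>>> {"name": "arm_command", "arguments": {"xyz": [[-0.6, 0.17, 0], [-0.5, 0.15, 0], [0, 0, 0], [0, 0, 0]], "spin": [0, 0, 0, 0]}}

```text
time: 17.15
tool_pos: [0.5799, -0.1982, 0.2307]
tool_rot: [3.141, -0.005, 2.861]
contact_force: [-11.2, 1.2, 11.9]
opening: 0.0118
grip_force: 30.0
```

>>> {"name": "arm_command", "arguments": {"xyz": [[0, 0, 0], [0, 0, 0], [0, 0, 0], [0, 0, 0], [0, 0, 0], [0, 0, 0]], "spin": [0, 0, 0, 0, 0, 0], "jaw": -0.4}}

```text
time: 17.75
tool_pos: [0.5813, -0.1986, 0.2301]
tool_rot: [3.141, -0.0, 2.861]
contact_force: [-0.5, 0.1, -0.2]
opening: 0.0271
grip_force: 0.0
```

```bash
sed -i 's/;print(.  stop x.*$/;print("  stop x",np.percentile(X[t],[2,50,98]).round(1) if t.sum() else 0)/' chk.py; python3 chk.py 42 52; python3 - <<'E'
from h import *
E
```

```text
17.75 [ 0.58134942 -0.19864982  0.23011565] [ 1.79988818e+02 -1.48703903e-03  1.63921117e+02] [-0.45228007  0.05577419 -0.16318672] c0 frame [15.3654607  -1.31488849]
scene 35 fin x [12.5 16.  53.5 54.5] y [-8.9 -5.5  5.9] slope 12.61
  wall edge [-28.4  -6.1]
  stop x [46.2 58.2 66.1]
side 63 fin x [-25.5 -25.2  11.5  11.5] y [-9.2 -8.   3.7] slope -6.28
  wall edge [-31.   -7.9]
  stop x 0
```

Released. Lift clear and check how it stands.

>>> {"name": "arm_command", "arguments": {"xyz": [[0, 0, 3], [0, 0, 10], [0, 0, 25], [0, 0, 35], [0, 0, 40], [0, 0, 30], [-20, 0, 10], [-40, 10, 0], [-40, 10, 0], [-20, 5, 0], [0, 0, 0], [0, 0, 0]], "spin": [0, 0, 0, 0, 0, 0, 0, 0, 0, 0, 0, 0]}}

```text
time: 19.05
tool_pos: [0.4616, -0.1739, 0.3844]
tool_rot: [-3.141, 0.003, 2.861]
contact_force: [1.7, -0.1, 0.7]
opening: 0.0277
grip_force: 0.0
```

```bash
python3 - <<'E'
from cell import *
from jig import *
out=[]
for n,zo in(("scene",1),("side",-1.3)):
    c=read_camera(n);a,z,k=jf(c);X,Y=a.T;z=z-zo
    m=(abs(X-10)<60)&(Y>-25)&(Y<20)&(z>45)&(z<130)
    t=m&(z>np.percentile(z[m],98)-3)
    print(n,m.sum(),'top z by x',[(lo,np.percentile(z[m&(X>lo)&(X<lo+12)],95).round(1)) for lo in(-12,0,12,24) if (m&(X>lo)&(X<lo+12)).sum()>5])
    for lo,hi in((45,60),(60,75),(75,90),(92,106)):
        g=m&(z>lo)&(z<hi)
        if g.sum()>5: print('  ',lo,'x',np.percentile(X[g],[2,98]).round(1),'y',np.percentile(Y[g],[2,50,98]).round(1))
    u,v=map(int,proj(c,[.57,-.19,.05]));out.append(cv2.resize(c['img'][v-70:v+70,u-70:u+70,::-1],(390,390)))
    d0=np.load(n+'0.npz')['img'].astype(int);df=(abs(c['img'].astype(int)-d0).max(2)>60).astype(np.uint8)
    nn,l,st,ce=cv2.connectedComponentsWithStats(df);print('  changed',[(ce[i].round().tolist(),int(st[i,4])) for i in range(1,nn) if st[i,4]>40])
cv2.imwrite('pics/end.png',np.hstack(out))
E
```

```text
scene 407 top z by x [(-12, np.float64(103.6)), (0, np.float64(103.7)), (12, np.float64(104.0)), (24, np.float64(102.9))]
   45 x [-19.9  53.7] y [-6.9 -6.   5.5]
   60 x [-20.4  49.9] y [-7.1 -6.   5.4]
   75 x [-14.5  45.6] y [-6.9 -5.9  5.4]
   92 x [-11.4  40.2] y [-6.5 -0.9  5.6]
  changed [([142.0, 22.0], 903), ([203.0, 28.0], 1492), ([116.0, 4.0], 41), ([122.0, 30.0], 431), ([268.0, 52.0], 2185), ([98.0, 62.0], 525), ([185.0, 131.0], 5875), ([135.0, 106.0], 106), ([107.0, 116.0], 176), ([331.0, 129.0], 371), ([328.0, 143.0], 71), ([193.0, 234.0], 713), ([240.0, 254.0], 171)]
side 765 top z by x [(-12, np.float64(102.8)), (0, np.float64(102.4)), (12, np.float64(103.0)), (24, np.float64(103.1))]
   45 x [-24.5  51.4] y [-9.3 -7.9  2.1]
   60 x [-21.   46.9] y [-9.4 -7.9  2.3]
   75 x [-17.3  43.1] y [-9.3 -7.8  1.9]
   92 x [-12.   39.1] y [-8.8 -4.9  3.5]
  changed [([83.0, 16.0], 383), ([210.0, 6.0], 287), ([276.0, 107.0], 18026), ([16.0, 28.0], 400), ([22.0, 54.0], 227), ([7.0, 71.0], 340), ([34.0, 203.0], 7085), ([213.0, 157.0], 509), ([215.0, 174.0], 99), ([342.0, 245.0], 179), ([361.0, 250.0], 61), ([338.0, 260.0], 457), ([59.0, 284.0], 1388), ([294.0, 316.0], 1348), ([113.0, 326.0], 676), ([82.0, 334.0], 52), ([286.0, 354.0], 214), ([54.0, 365.0], 652), ([226.0, 360.0], 241), ([317.0, 384.0], 306), ([216.0, 383.0], 217), ([131.0, 380.0], 89), ([50.0, 400.0], 689), ([176.0, 378.0], 48), ([156.0, 393.0], 86), ([205.0, 397.0], 56), ([215.0, 413.0], 55)]
```

View pics/end.png

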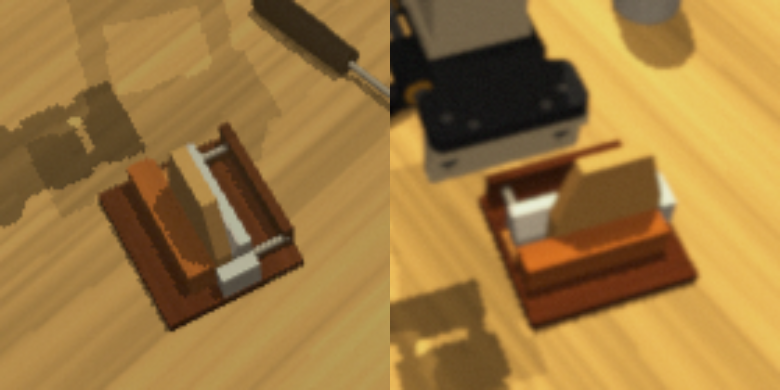

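The fin stands upright in the slot with its lower end against the stop (scene crop 235,255). Its top edge is level at about 102 mm, and the driver and can have not moved. Handing in.

```bash
python3 -c "
from cell import *
print(hand_in())"
```

```text
the job is handed in; nothing more can be done
None
```

The job is handed in at about 19 s of the 72 s allowed: the middle rack fin pinched at 12 mm, so I pressed it onto the jig bed with about 11 N, slid it to the end stop with about 10 N and let go; the other two fins were not touched.

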